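Put the two printed display trees together on their stands

ROBOT

A 6-joint arm with a two-finger parallel gripper is mounted at the origin on the work surface. World frame = base frame: x ahead of the robot, y to its left, z up, the work surface at z = 0. Lengths are in m, angles in rad, forces in N, time in s.
With the tool pointing down it reaches from about 0.3 to 0.75 m from the base axis. Payload 8.5 kg.
Tool frame: the origin (TCP) lies midway between the tips of the shut fingers; the grasp point (between the pads) lies 19 mm behind it; y points along the fingers, x is the direction in which the jaws open and shut, and the axes are right-handed (so a half turn about y gives the same grasp; the last joint's range is limited). The gripper opens to 85 mm and grips with 20 to 120 N. Pads are 22 mm wide; open, the fingers measure 114 mm over their backs; the gripper's body (76 mm by 85 mm) begins 54 mm behind the grasp point. The pads swing forward as they close: fully open they stand 13 mm farther back than shut.
Start: joints at [0.987, 0.381, 1.297, -0, 1.464, -0.215], TCP at [0.198, 0.513, 0.231] pointing down, gripper open.
Joint ranges: [-3.11, 3.11], [-0.89, 2.33], [0.22, 2.48], [-1.42, 4.56], [0.17, 2.85], [-2.88, 2.88]. Speed limits (rad/s): [2.39, 2.39, 3.14, 3.14, 3.14, 3.14].

INTERFACE

Orientations are given as a 3x3 rotation matrix whose columns are the frame's x, y, z axes.
In Python, from bench import readout, snapshot, job gives the robot as it stands.
- The arm moves only by the tool arm_command, never from a script. Its argument "plan" is a list of rows, each a list of 3 entries, a list of its own where there are three numbers: the shift along the tool's x, y, z as a fraction of full scale, then the turn, a rotation vector about the tool's x, y, z as a fraction of full scale, then the opening, from 0 (shut) to 1 (fully open). In form: [[[x, y, z], [ax, ay, az], grip], ...]. A call has 1 to 10 rows; each row is the pose to reach, as a shift and turn from the pose commanded when the call began, along the tool's axes at that moment; what a row does not reach only later rows make up. Full scale, the value 1, is 150 mm for a shift and 1.5 rad for a turn. A row lasts 1/8 s, in which the tool goes at most 62.5 mm and 10.7 degrees, less where a joint would pass 70% of its speed; a pose out of reach is approached as far as the arm can. A call with a number of a shift or a turn outside -1 to 1 is refused whole. A call with a gripper value outside its range is refused whole. The fingers move at their own pace and stop on an object; "newtons" is the grip in N (left out, the last holds). Time passes only in rows, so rows that repeat a pose let the fingers close. It gives the time, the measured TCP pose, the force and the opening at its end, in the units of the state.
- readout.read_state(): the state, without advancing time (a new reading comes with each control period).
- snapshot(name): name is "side" or "top"; returns a dict with "pixels" (420x560x3 uint8, blue, green, red), "depth" (420x560 float32, m along the optical axis (not along the pixel's ray), 0 where there is no reading), "K" (3x3 intrinsics, pixels), "R" (3x3) and "t" (3): a world point X has camera coordinates R X + t. Camera axes: x right, y down, z forward; pixel columns grow to the right and rows downward; lengths in m; the calibration is good to about 2 mm. A picture is of the moment at which its call begins.
- job.job_done(): hands the job in, once; it reports no verdict.
The state is a dict: "t": time; "qpos": joint angles; "joint_vel": joint speeds; "tau": joint torques, N m; "tool_pos": TCP position; "eef_rot": TCP orientation; "wrist_force": force on the tool from outside, world axes, zero at the start; "torque": the same for the moment, N m; "gripper_width": opening from 0.0 (shut) to 1.0 (fully open).
Only numpy, scipy, OpenCV 4.12 (cv2) and the standard library are available. Lean on these libraries where they do the work, as an engineer would, in place of code of your own. Each camera call takes 0.05 s, during which the arm holds its last target.

TASK

Put the two printed trees together on their stands: the green tree on the white stand, with its large section at the bottom, the middle section on that and the yellow-tipped top last, and the blue tree on the black stand, large section first and then its yellow-tipped top. Every section must go fully home over the peg below it, so that it sits flat, and all must stand still and released at the end. Leave the spool, the scraper and the jar where they are.

Things in the scene. Friction and masses are not known exactly. Their poses are not given: they have to be found in the camera images.
- green_large_center (a point): Loose large bottom section of the green tree: a green cone 84 mm across at its foot, with a flat top 40 mm across 40 mm up, carrying a green round peg 24 mm across, 26 mm tall (last 5 mm bevelled) to grip; 66 mm tall, 50-105 g. Under it a central socket, 28 mm across, 28 mm deep, drops over any such peg until the underside rests flat. This point: on the axis, 33 mm above the underside; z up.
- green_middle_center (a point): Loose middle section of the green tree: a green cone 68 mm across at its foot, with a flat top 38 mm across 38 mm up, carrying a green round peg 24 mm across, 26 mm tall (last 5 mm bevelled) to grip; 64 mm tall, 38-77 g. Under it a central socket, 28 mm across, 28 mm deep, drops over any such peg until the underside rests flat. This point: on the axis, 32 mm above the underside; z up.
- green_top_center (a point): Loose top section of the green tree: a green cone 54 mm across at its foot, with a flat top 34 mm across 36 mm up, carrying a bright yellow round peg 24 mm across, 26 mm tall (last 5 mm bevelled) to grip; 62 mm tall, 28-56 g. Under it a central socket, 28 mm across, 28 mm deep, drops over any such peg until the underside rests flat. This point: on the axis, 31 mm above the underside; z up.
- blue_large_center (a point): Loose large bottom section of the blue tree: a blue cone 84 mm across at its foot, with a flat top 40 mm across 40 mm up, carrying a blue round peg 24 mm across, 26 mm tall (last 5 mm bevelled) to grip; 66 mm tall, 50-105 g. Under it a central socket, 28 mm across, 28 mm deep, drops over any such peg until the underside rests flat. This point: on the axis, 33 mm above the underside; z up.
- blue_top_center (a point): Loose top section of the blue tree: a blue cone 54 mm across at its foot, with a flat top 34 mm across 36 mm up, carrying a bright yellow round peg 24 mm across, 26 mm tall (last 5 mm bevelled) to grip; 62 mm tall, 28-56 g. Under it a central socket, 28 mm across, 28 mm deep, drops over any such peg until the underside rests flat. This point: on the axis, 31 mm above the underside; z up.
- white_stand: White display stand, fixed to the bench: a round plate 92 mm across and 12 mm thick with an upright round peg in its middle, 24 mm across and 26 mm tall (its last 5 mm bevelled; peg top 38 mm above the bench). Origin at the centre of its underside, on the bench; z axis up.
- black_stand: Black display stand, fixed to the bench: a round plate 92 mm across and 12 mm thick with an upright round peg in its middle, 24 mm across and 26 mm tall (its last 5 mm bevelled; peg top 38 mm above the bench). Origin at the centre of its underside, on the bench; z axis up.
- spool: Bystander: full-size filament spool with grey flanges and orange filament, lying flat, 200 mm across, 66 mm high. Origin at the centre of its underside.
- scraper: Bystander: scraper with a black handle and a steel blade, lying flat, 240 mm long, 65 mm wide at the blade, 20 mm high. Origin at the middle of its length, on the bench; x axis from handle to blade.
- jar: Bystander: small jar with a red lid and a paper label, 56 mm across, 70 mm tall. Origin at the centre of its underside.

How it is judged:
By the outcome, as a careful person would: the job done as asked, in the order asked, and still so for the second after the job is handed in, with the robot touching nothing.
It also fails if it takes over 144 s, if anything falls off the work surface, if the arm or the gripper's body presses on something with over 40 N, if the wrist force passes 120 N, or if a joint passes its speed limit or range.

## Working session

There is one attempt and no reset: what is moved stays moved. The work goes in short steps, Python scripts to look and compute and a tool call to move; the robot and the scene stay as the last step left them, time stands still between calls to the robot, and variables do not carry over. Pictures are saved under pics/ and viewed, and the job is handed in when it is done.

Besides the shell and the picture viewer there is one more tool, called by a JSON object that holds its "method" and its "body", one argument or row to a line. arm_command: Moves the arm, as the interface text tells. Shift numbers are shares of 150 mm and turn numbers shares of 1.5 rad, none past 1 either way. Its arguments: {"type":"object","properties":{"plan":{"type":"array","items":{"type":"array"}},"newtons":{"type":"number"}},"required":["plan"]}

```bash
mkdir -p pics; ls; python3 - <<'E'
from bench import readout, snapshot
import cv2,numpy as np
s=readout.read_state()
for k in s: print(k,np.round(s[k],4).tolist())
for n in("top","side"):
    d=snapshot(n); cv2.imwrite(f"pics/{n}0.png",d["pixels"]); np.savez(f"{n}0.npz",**d)
    print(n,d["K"].tolist(),np.round(d["R"],4).tolist(),d["t"], "cam", -d["R"].T@d["t"])
E
```

```text
pics
t 0.0
qpos [0.9867, 0.3812, 1.2983, 0.0, 1.4636, -0.2153]
joint_vel [0.0007, 0.0004, -0.0, 0.0004, 0.0004, -0.0013]
tau [0.0009, -44.8473, -23.1277, -0.0002, 0.0048, -0.0]
tool_pos [0.1981, 0.5128, 0.2307]
eef_rot [[0.3605, -0.0008, -0.9327], [0.9327, -0.0012, 0.3605], [-0.0014, -1.0, 0.0003]]
wrist_force [0.2569, 0.6769, -0.2561]
torque [0.0073, -0.0077, 0.0042]
gripper_width 1.0016
top [[435.4430110642088, 0.0, 273.92297813501494], [0.0, 435.4430110642088, 207.88263274753638], [0.0, 0.0, 1.0]] [[-0.0292, -0.9996, 0.0053], [-0.9868, 0.028, -0.1596], [0.1594, -0.0099, -0.9872]] [3.00737406e-04 6.21295409e-01 1.09581570e+00] cam [ 0.43838804 -0.00624299  1.18093059]
side [[475.7239562492308, 0.0, 276.40993534310564], [0.0, 475.7239562492308, 212.09753711534287], [0.0, 0.0, 1.0]] [[0.999, -0.0408, -0.0154], [-0.033, -0.4749, -0.8794], [0.0286, 0.8791, -0.4758]] [-0.61635455  0.08252842  1.19153745] cam [ 0.58441746 -1.03343117  0.63003304]
```

View pics/top0.png

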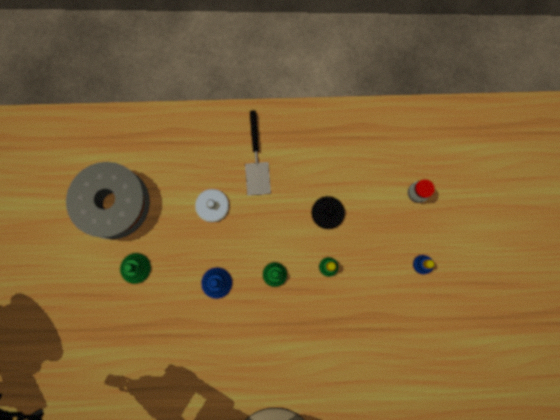

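View pics/side0.png

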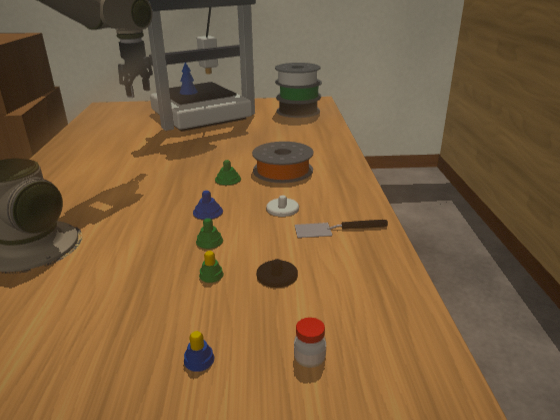

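```bash
cat > h.py <<'E'
import numpy as np,cv2
def world(d):
    K,R,t=d["K"],d["R"],d["t"]; D=d["depth"]
    v,u=np.mgrid[:D.shape[0],:D.shape[1]]
    c=np.stack([(u-K[0,2])/K[0,0]*D,(v-K[1,2])/K[1,1]*D,D],-1)
    return (c-t)@R
def masks(d):
    h=cv2.cvtColor(d["pixels"],cv2.COLOR_BGR2HSV); H,S,V=[h[...,i].astype(int) for i in range(3)]
    return dict(green=(H>45)&(H<85)&(S>120)&(V>25),blue=(H>100)&(H<135)&(S>120)&(V>25),yellow=(H>22)&(H<36)&(S>190)&(V>110))
def ray(d,u,v):
    K,R,t=d["K"],d["R"],d["t"]
    r=R.T@np.array([(u-K[0,2])/K[0,0],(v-K[1,2])/K[1,1],1]); return -R.T@t,r/np.linalg.norm(r)
def tri(a,b):
    (p,r),(q,s)=a,b
    A=np.stack([r,-s],1); x=np.linalg.lstsq(A,q-p,rcond=None)[0]
    m1=p+x[0]*r; m2=q+x[1]*s; return (m1+m2)/2,np.linalg.norm(m1-m2)
def circ(P):
    A=np.c_[2*P,np.ones(len(P))]; x=np.linalg.lstsq(A,(P**2).sum(1),rcond=None)[0]
    return x[:2],np.sqrt(x[2]+x[:2]@x[:2])
E
python3 - <<'E'
from h import *
for n in("top","side"):
    d=dict(np.load(n+"0.npz")); W=world(d); M=masks(d)
    print(n,"bench z",np.percentile(W[...,2][(W[...,0]>.35)&(W[...,0]<.6)&(abs(W[...,1])<.4)],[5,30,50]))
    for c in M:
        k,L,st,ce=cv2.connectedComponentsWithStats(M[c].astype(np.uint8))
        for i in range(1,k):
            if st[i,4]<15: continue
            P=W[L==i]; z=P[:,2]
            if P[:,0].mean()>1 or abs(P[:,1].mean())>.6 : continue
            zm=np.percentile(z,97); T=P[z>zm-.006]
            print(c,st[i].tolist(),"px",ce[i].round(1),"ctr",P.mean(0).round(4),"zmax",zm.round(4),"tip n",len(T),T.mean(0).round(4),"ext",np.ptp(T,axis=0).round(3))
E
```

```text
top bench z [-0.00438035 -0.00170356 -0.00036962]
green [121, 254, 29, 29, 678] px [134.9 268. ] ctr [0.4753 0.3488 0.0337] zmax 0.0657 tip n 68 [0.4758 0.3425 0.1136] ext [0.049 0.377 1.121]
green [320, 258, 17, 18, 158] px [326.5 266.8] ctr [ 0.4641 -0.1515  0.0267] zmax 0.0386 tip n 52 [ 0.4674 -0.1519  0.0355] ext [0.034 0.033 0.013]
green [263, 263, 23, 23, 420] px [274.3 274.2] ctr [ 0.4488 -0.0136  0.0381] zmax 0.0642 tip n 63 [ 0.4502 -0.0129  0.0979] ext [0.023 0.021 1.123]
blue [414, 256, 17, 17, 163] px [420.4 264.4] ctr [ 0.4631 -0.3971  0.0329] zmax 0.0376 tip n 59 [ 0.4653 -0.3956  0.0546] ext [0.044 0.411 1.149]
blue [202, 268, 29, 30, 661] px [216.2 282.7] ctr [0.4314 0.1369 0.0398] zmax 0.0664 tip n 61 [0.433  0.1277 0.1746] ext [0.02  0.159 1.12 ]
yellow [426, 260, 9, 8, 50] px [429.6 263.4] ctr [ 0.4641 -0.412   0.0592] zmax 0.0654 tip n 30 [ 0.4652 -0.4115  0.0618] ext [0.015 0.017 0.006]
yellow [327, 263, 8, 7, 45] px [330.7 266. ] ctr [ 0.465  -0.158   0.0606] zmax 0.0649 tip n 32 [ 0.4654 -0.1583  0.0618] ext [0.015 0.018 0.008]
side bench z [-0.00275076 -0.001
[... 768 characters left out ...]
, 20] px [218.  272.2] ctr [ 0.4865 -0.2148  0.0484] zmax 0.2828 tip n 1 [ 0.5844 -1.0334  0.63  ] ext [0. 0. 0.]
blue [202, 341, 5, 11, 22] px [204.5 346. ] ctr [ 0.4757 -0.4136  0.0355] zmax 0.0367 tip n 22 [ 0.4757 -0.4136  0.0355] ext [0.006 0.024 0.003]
blue [184, 344, 28, 27, 284] px [193.6 360.1] ctr [ 0.4577 -0.4314  0.0213] zmax 0.0354 tip n 48 [ 0.457  -0.4375  0.0455] ext [0.139 0.625 0.601]
yellow [205, 251, 9, 14, 55] px [208.4 255.4] ctr [ 0.463  -0.1617  0.0566] zmax 0.0627 tip n 40 [ 0.4636 -0.1612  0.0609] ext [0.017 0.021 0.006]
yellow [190, 331, 11, 18, 94] px [195.  337.2] ctr [ 0.4617 -0.4146  0.0573] zmax 0.0633 tip n 74 [ 0.4625 -0.4146  0.0611] ext [0.018 0.021 0.006]
```

```bash
cat > meas.py <<'E'
from h import *
import sys
def meas(D,ap,verbose=True):
    out={}
    for name,(x,y,top,sh,rf) in ap.items():
        r={}
        for n,d in D.items():
            W=world(d); ok=(d["depth"]>0)&(np.hypot(W[...,0]-x,W[...,1]-y)<.06)
            z=W[...,2]
            m=ok&(z>top-.012)&(z<top+.008)&(np.hypot(W[...,0]-x,W[...,1]-y)<.03)
            vv,uu=np.nonzero(m)
            r[n]=W[m]; 
            T=W[ok&(z>top-.003)&(z<top+.006)]
            r[n+"t"]=T
            # mid-height shoulder band
            S=W[ok&(abs(z-sh)<.003)]
            r[n+"s"]=S
        print(name)
        for n in D:
            T=r[n+"t"]; print("  ",n,"disc n",len(T),"ctr",T.mean(0).round(4),"ext",np.ptp(T,axis=0).round(4), "zmed",np.median(T[:,2]).round(4),"bbox mid",((T.max(0)+T.min(0))/2)[:2].round(4))
            S=r[n+"s"]
            if len(S)>8:
                c,R=circ(S[:,:2]); print("     shoulder n",len(S),"mid",((S.max(0)+S.min(0))/2)[:2].round(4),"ext",np.ptp(S,axis=0)[:2].round(3))
E
python3 - <<'E'
from h import *; from meas import meas
D={n:dict(np.load(n+"0.npz")) for n in("top","side")}
# stands
for n,d in D.items():
    W=world(d)
    hsv=cv2.cvtColor(d["pixels"],cv2.COLOR_BGR2HSV)
    w=((hsv[...,1]<70)&(hsv[...,2]>110)); b=hsv[...,2]<40
    for nm,m,c in(("white",w,None),("black",b,None)):
        m=m&(W[...,0]>.4)&(W[...,0]<.75)&(abs(W[...,1])<.3)&(d["depth"]>0)
        k,L,st,ce=cv2.connectedComponentsWithStats(m.astype(np.uint8))
        for i in range(1,k):
            if st[i,4]<80: continue
            P=W[L==i]; T=P[P[:,2]>.033]; pl=P[abs(P[:,2]-.012)<.004]
            cs=max(cv2.findContours((L==i).astype(np.uint8),0,1)[0],key=len).reshape(-1,2)
            Q=[]
            for u,v in cs:
                o,r=ray(d,u,v); s=(.012-o[2])/r[2]; Q.append((o+s*r)[:2])
            cc,R=circ(np.array(Q))
            print(n,nm,st[i].tolist(),ce[i].round(1),"ctr",P.mean(0).round(4),"tip",len(T),T.mean(0).round(4) if len(T) else "", "rimfit",cc.round(4),R.round(4))
meas(D,dict(GL=(.475,.345,.066,.04,0),GM=(.449,-.014,.064,.038,0),GT=(.465,-.158,.062,.036,0),BL=(.432,.136,.066,.04,0),BT=(.465,-.411,.062,.036,0)))
E
```

```text
top white [246, 166, 24, 29, 615] [257.4 179.5] ctr [0.7097 0.0252 0.0023] tip 0  rimfit [0.7076 0.0254] 0.0387
top white [195, 189, 34, 33, 830] [211.3 205. ] ctr [0.6398 0.1519 0.0125] tip 52 [0.642  0.1532 0.0367] rimfit [0.6401 0.1516] 0.0442
top black [312, 197, 32, 31, 758] [327.8 212.4] ctr [ 0.6104 -0.1637  0.0134] tip 49 [ 0.613  -0.1626  0.0368] rimfit [ 0.6109 -0.1639] 0.0414
side white [267, 196, 32, 20, 424] [281.8 206.3] ctr [0.6379 0.1404 0.0125] tip 24 [0.6389 0.1483 0.036 ] rimfit [0.6364 0.1435] 0.0454
side white [295, 223, 34, 14, 391] [311.6 229.9] ctr [0.7091 0.024  0.0019] tip 0  rimfit [0.7074 0.008 ] 0.0381
GL
   top disc n 43 ctr [0.4772 0.3588 0.0656] ext [0.0178 0.0183 0.008 ] zmed 0.0652 bbox mid [0.4785 0.3584]
     shoulder n 102 mid [0.4781 0.3588] ext [0.042 0.04 ]
   side disc n 12 ctr [0.4774 0.356  0.065 ] ext [0.0129 0.0243 0.0032] zmed 0.0652 bbox mid [0.4779 0.3577]
     shoulder n 48 mid [0.4762 0.3528] ext [0.039 0.042]
GM
   top disc n 44 ctr [ 0.4495 -0.0132  0.0634] ext [0.0177 0.0202 0.0065] zmed 0.0631 bbox mid [ 0.4502 -0.0127]
     shoul
[... 553 characters left out ...]
ext [0.033 0.03 ]
BL
   top disc n 43 ctr [0.4322 0.1428 0.0656] ext [0.0177 0.0178 0.007 ] zmed 0.065 bbox mid [0.4323 0.1431]
     shoulder n 109 mid [0.4333 0.1425] ext [0.041 0.042]
   side disc n 15 ctr [0.431  0.1377 0.0649] ext [0.0162 0.017  0.0038] zmed 0.0647 bbox mid [0.432  0.1369]
     shoulder n 64 mid [0.4306 0.1337] ext [0.041 0.037]
BT
   top disc n 44 ctr [ 0.4659 -0.4106  0.0612] ext [0.0204 0.0213 0.0067] zmed 0.0608 bbox mid [ 0.4653 -0.4097]
     shoulder n 61 mid [ 0.465  -0.4065] ext [0.034 0.027]
   side disc n 82 ctr [ 0.463  -0.4145  0.0612] ext [0.0196 0.021  0.0049] zmed 0.0611 bbox mid [ 0.4627 -0.4146]
     shoulder n 133 mid [ 0.4631 -0.4168] ext [0.034 0.033]
```

```bash
cat > go.py <<'E'
import numpy as np,sys
from scipy.spatial.transform import Rotation as Ro
from bench import readout
s=readout.read_state(); R=np.array(s["eef_rot"]); p=np.array(s["tool_pos"])
Rt=np.array([[0,0,-1],[1,0,0],[0,-1,0]],float)
print("t",s["t"],"p",p.round(4),"w",s["gripper_width"],"F",np.round(s["wrist_force"],1))
if len(sys.argv)>3:
    print("shift",((R.T@(np.array(sys.argv[1:4],float)-p))/.15).round(4))
print("turn",(Ro.from_matrix(R.T@Rt).as_rotvec()/1.5).round(4))
E
python3 go.py .4775 .3588 .20
```

```text
t 0.1 p [0.1981 0.5128 0.2308] w 1.001676266944296 F [-0.4 -0.7 -0.7]
shift [-0.2861  0.2051 -2.1074]
turn [-0.0003 -0.2459 -0.0007]
```

{"method": "arm_command", "body": {
  "plan": [
    [[-0.05,0,-0.3],[0,-0.08,0],0.7],
    [[-0.1,0.05,-0.6],[0,-0.16,0],0.7],
    [[-0.15,0.1,-0.85],[0,-0.246,0],0.7],
    [[-0.15,0.1,-1],[0,-0.246,0],0.7],
    [[-0.15,0.1,-1],[0,-0.246,0],0.7]
  ],
  "newtons": 30
}}

```text
t: 0.72
tool_pos: [0.3311, 0.4373, 0.2158]
eef_rot: [[0.002, -0.001, -1.0], [1.0, -0.001, 0.002], [-0.001, -1.0, 0.001]]
wrist_force: [-0.5, 0.7, 0.2]
gripper_width: 0.702
```

```bash
python3 go.py .4775 .3588 .16
```

```text
t 0.725 p [0.3311 0.4373 0.2158] w 0.7022539543881599 F [-0.5  0.7  0.2]
shift [-0.5212  0.372  -0.9776]
turn [-0.0004 -0.0014 -0.0004]
```

{"method": "arm_command", "body": {
  "plan": [
    [[-0.18,0.12,-0.33],[0,-0.001,0],0.6],
    [[-0.35,0.25,-0.66],[0,-0.001,0],0.6],
    [[-0.521,0.372,-0.978],[0,-0.001,0],0.6],
    [[-0.521,0.372,-0.978],[0,-0.001,0],0.6],
    [[-0.521,0.372,-0.978],[0,-0.001,0],0.6]
  ]
}}

```text
t: 1.35
tool_pos: [0.4758, 0.3605, 0.1606]
eef_rot: [[-0.002, -0.001, -1.0], [1.0, 0.0, -0.002], [0.0, -1.0, 0.001]]
wrist_force: [-0.4, -0.8, 0.2]
gripper_width: 0.602
```

```bash
python3 go.py .4775 .3588 .05; python3 - <<'E'
from bench import snapshot
import cv2,numpy as np
for n in("top","side"):
    d=snapshot(n); np.savez(f"{n}1.npz",**d)
    y,x=(180,60) if n=="top" else (60,150)
    cv2.imwrite(f"pics/{n}1.png",cv2.resize(d["pixels"][y:y+150,x:x+150],None,fx=4,fy=4))
E
```

```text
t 1.35 p [0.4758 0.3605 0.1606] w 0.6022029733434672 F [-0.4 -0.8  0.2]
shift [-0.0118  0.7373 -0.0114]
turn [-0.0004  0.0016  0.0001]
```

View pics/side1.png

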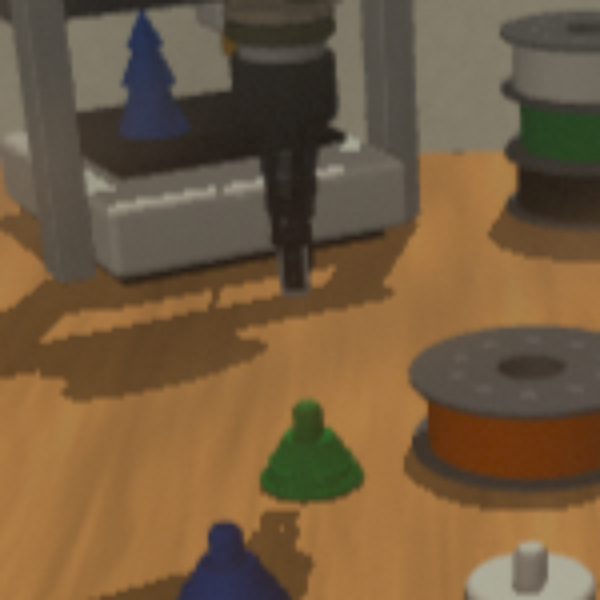

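View pics/top1.png

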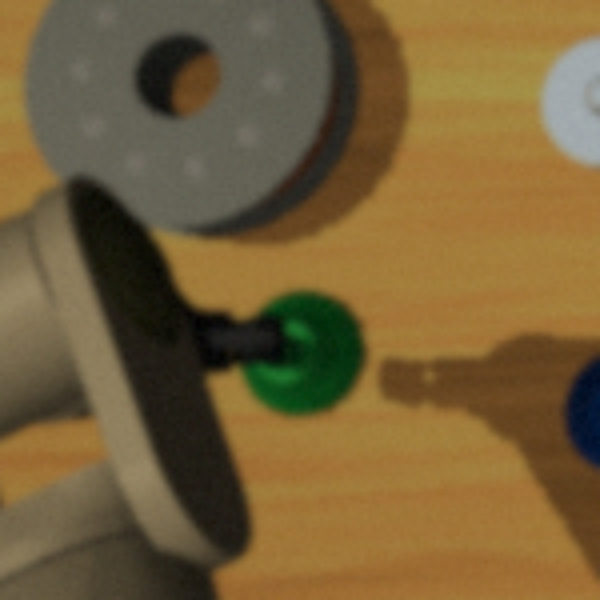

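```bash
python3 - <<'E'
from h import *
for n in("side","top"):
    d=dict(np.load(n+"1.npz")); W=world(d); ok=d["depth"]>0
    for lo in np.arange(.15,.2,.006):
        P=W[ok&(W[...,2]>lo)&(W[...,2]<lo+.006)&(abs(W[...,0]-.4758)<.03)&(abs(W[...,1]-.36)<.06)]
        if len(P)>3: print(n,lo.round(3),len(P),"x",P[:,0].min().round(4),P[:,0].max().round(4),P[:,0].mean().round(4),"y",P[:,1].min().round(4),P[:,1].max().round(4),np.median(P[:,1]).round(4))
E
```

```text
side 0.162 14 x 0.4648 0.4858 0.4753 y 0.3234 0.3894 0.3291
side 0.168 16 x 0.4653 0.4863 0.4793 y 0.3173 0.3923 0.3288
side 0.174 20 x 0.466 0.4863 0.4771 y 0.3153 0.3883 0.3244
side 0.18 16 x 0.4663 0.4844 0.4759 y 0.3202 0.3821 0.3251
side 0.186 14 x 0.4669 0.4844 0.4765 y 0.3173 0.3297 0.3236
side 0.192 15 x 0.4643 0.4852 0.4759 y 0.3165 0.3873 0.3252
side 0.198 23 x 0.4648 0.485 0.4741 y 0.3188 0.3915 0.3265
```

```bash
python3 go.py .4775 .3588 .043
```

```text
t 1.45 p [0.4756 0.3609 0.1612] w 0.6001026645461589 F [-0.6  1.2  1. ]
shift [-0.0146  0.7878 -0.0121]
turn [0.0004 0.0024 0.0003]
```

{"method": "arm_command", "body": {
  "plan": [
    [[-0.014,0.2,-0.012],[0,0.002,0],0.6],
    [[-0.014,0.4,-0.012],[0,0.002,0],0.6],
    [[-0.014,0.6,-0.012],[0,0.002,0],0.6],
    [[-0.014,0.72,-0.012],[0,0.002,0],0.6],
    [[-0.014,0.787,-0.012],[0,0.002,0],0.6],
    [[-0.014,0.787,-0.012],[0,0.002,0],0.6],
    [[-0.014,0.787,-0.012],[0,0.002,0],0.6]
  ]
}}

```text
t: 2.33
tool_pos: [0.4788, 0.3582, 0.0435]
eef_rot: [[0.001, 0.002, -1.0], [1.0, 0.001, 0.001], [0.001, -1.0, -0.002]]
wrist_force: [0.3, -0.3, 0.6]
gripper_width: 0.599
```

```bash
python3 go.py .4775 .3588 .043
```

```text
t 2.325 p [0.4788 0.3582 0.0435] w 0.599064463332595 F [ 0.3 -0.3  0.6]
shift [0.0041 0.0031 0.0087]
turn [ 0.001  -0.0006  0.0005]
```

{"method": "arm_command", "body": {
  "plan": [
    [[0.004,0,0.008],[0,0,0],0.6],
    [[0.004,0,0.008],[0,0,0],0.4],
    [[0.004,0,0.008],[0,0,0],0.3],
    [[0.004,0,0.008],[0,0,0],0.2],
    [[0.004,0,0.008],[0,0,0],0.1],
    [[0.004,0,0.008],[0,0,0],0.1],
    [[0.004,0,0.008],[0,0,0],0.1],
    [[0.004,0,0.008],[0,0,0],0.1]
  ],
  "newtons": 30
}}

```text
t: 3.32
tool_pos: [0.4775, 0.3584, 0.0428]
eef_rot: [[0.001, 0.001, -1.0], [1.0, 0.0, 0.001], [0.0, -1.0, -0.001]]
wrist_force: [-0.7, -0.2, 5.5]
gripper_width: 0.265
```

```bash
python3 go.py .4775 .3588 .043
```

```text
t 3.325 p [0.4775 0.3584 0.0428] w 0.2652687189631073 F [-0.7 -0.2  5.5]
shift [ 0.0026 -0.0011  0.0003]
turn [ 0.0004 -0.0008  0.0002]
```

{"method": "arm_command", "body": {
  "plan": [
    [[0,-0.05,0],[0,0,0],0.1],
    [[0,-0.2,0],[0,0,0],0.1],
    [[0,-0.4,0],[0,0,0],0.1],
    [[0,-0.6,0],[0,0,0],0.1],
    [[-0.2,-0.65,-0.15],[0,0,0],0.1],
    [[-0.4,-0.65,-0.3],[0,0,0],0.1],
    [[-0.6,-0.65,-0.45],[0,0,0],0.1],
    [[-0.7,-0.65,-0.55],[0,0,0],0.1],
    [[-0.7,-0.65,-0.55],[0,0,0],0.1]
  ]
}}

```text
t: 4.45
tool_pos: [0.5604, 0.2526, 0.1398]
eef_rot: [[0.003, -0.0, -1.0], [1.0, 0.0, 0.003], [0.0, -1.0, 0.0]]
wrist_force: [0.1, 0.4, 0.3]
gripper_width: 0.266
```

```bash
python3 go.py .642 .153 .14
```

```text
t 4.45 p [0.5604 0.2526 0.1398] w 0.2656939334486192 F [0.1 0.4 0.3]
shift [-0.6622 -0.0018 -0.5462]
turn [-0.0002 -0.002   0.    ]
```

{"method": "arm_command", "body": {
  "plan": [
    [[-0.2,0,-0.17],[0,0,0],0.1],
    [[-0.4,0,-0.34],[0,-0.002,0],0.1],
    [[-0.6,0,-0.5],[0,-0.002,0],0.1],
    [[-0.662,0,-0.546],[0,-0.002,0],0.1],
    [[-0.662,0,-0.546],[0,-0.002,0],0.1],
    [[-0.662,0,-0.546],[0,-0.002,0],0.1],
    [[-0.662,0,-0.546],[0,-0.002,0],0.1]
  ]
}}

```text
t: 5.32
tool_pos: [0.6409, 0.155, 0.1401]
eef_rot: [[-0.003, -0.0, -1.0], [1.0, 0.0, -0.003], [0.0, -1.0, 0.0]]
wrist_force: [0.6, 0.7, -0.8]
gripper_width: 0.264
```

```bash
python3 go.py .642 .153 .14;python3 - <<'E'
from bench import snapshot
import cv2,numpy as np
for n in("top","side"):
    d=snapshot(n); np.savez(f"{n}2.npz",**d)
    y,x=(130,140) if n=="top" else (120,200)
    cv2.imwrite(f"pics/{n}2.png",cv2.resize(d["pixels"][y:y+140,x:x+150],None,fx=4,fy=4))
E
```

```text
t 5.325 p [0.6409 0.155  0.1401] w 0.26370820871405615 F [ 0.6  0.7 -0.8]
shift [-0.0133  0.001  -0.0071]
turn [-0.      0.0021  0.0001]
```

View pics/side2.png

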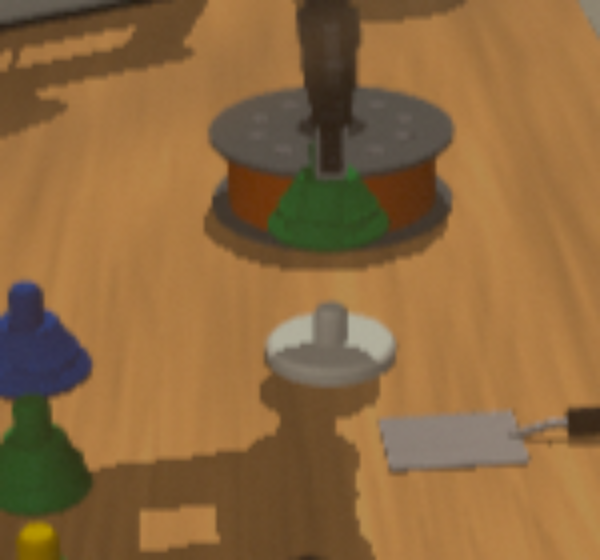

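View pics/top2.png

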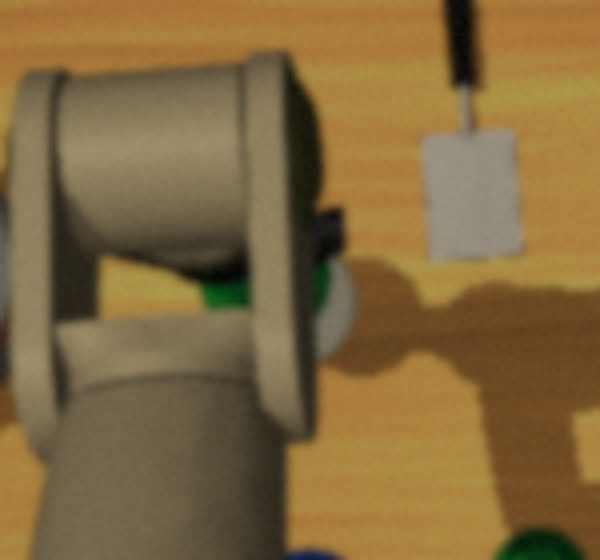

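```bash
python3 - <<'E'
from h import *
def prof(n,c,dz):
    d=dict(np.load(n)); W=world(d); m=masks(d)["green"]&(d["depth"]>0)
    for lo in(.003,.01,.018,.026):
        P=W[m&(abs(W[...,2]-dz-lo-.004)<.004)&(abs(W[...,0]-c[0])<.06)&(abs(W[...,1]-c[1])<.08)]
        c0,r=circ(P[:,:2]); x=P[:,0]; print(n,lo,len(P),"xmid",((x.max()+x.min())/2-c[0]).round(4),"ymin5",(np.percentile(P[:,1],10)-c[1]).round(4),"circ",(c0-c).round(4),r.round(4))
prof("side0.npz",np.array([.4775,.3588]),0)
prof("side2.npz",np.array([.6409,.155]),.0973)
E
```

```text
side0.npz 0.003 71 xmid -0.0032 ymin5 -0.0389 circ [-0.0023 -0.0021] 0.0359
side0.npz 0.01 49 xmid -0.0008 ymin5 -0.035 circ [-0.001  -0.0061] 0.03
side0.npz 0.018 65 xmid -0.0007 ymin5 -0.0322 circ [-0.0013 -0.0071] 0.0256
side0.npz 0.026 52 xmid -0.0017 ymin5 -0.027 circ [-0.0015 -0.0073] 0.0205
side2.npz 0.003 111 xmid -0.0023 ymin5 -0.0407 circ [-0.0023 -0.0035] 0.0369
side2.npz 0.01 75 xmid -0.0011 ymin5 -0.036 circ [-0.0018 -0.0065] 0.0299
side2.npz 0.018 95 xmid -0.0023 ymin5 -0.0331 circ [-0.0025 -0.0051] 0.0274
side2.npz 0.026 64 xmid -0.0024 ymin5 -0.0272 circ [-0.0023 -0.0059] 0.0215
```

{"method": "arm_command", "body": {
  "plan": [
    [[-0.013,0.05,-0.007],[0,0.002,0],0.1],
    [[-0.013,0.15,-0.007],[0,0.002,0],0.1],
    [[-0.013,0.25,-0.007],[0,0.002,0],0.1],
    [[-0.013,0.3,-0.007],[0,0.002,0],0.1],
    [[-0.013,0.3,-0.007],[0,0.002,0],0.1]
  ]
}}

```text
t: 6.05
tool_pos: [0.6423, 0.1518, 0.0941]
eef_rot: [[0.001, -0.001, -1.0], [1.0, -0.0, 0.001], [-0.0, -1.0, 0.001]]
wrist_force: [0.6, -0.2, -0.8]
gripper_width: 0.267
```

```bash
python3 go.py .642 .153 .056
```

```text
t 6.05 p [0.6423 0.1518 0.0941] w 0.26669825489158866 F [ 0.6 -0.2 -0.8]
shift [0.0078 0.2541 0.0019]
turn [-0.0009 -0.0009 -0.    ]
```

{"method": "arm_command", "body": {
  "plan": [
    [[0.007,0.05,0.002],[0,0,0],0.1],
    [[0.007,0.1,0.002],[0,0,0],0.1],
    [[0.007,0.15,0.002],[0,0,0],0.1],
    [[0.007,0.2,0.002],[0,0,0],0.1],
    [[0.007,0.24,0.002],[0,0,0],0.1],
    [[0.007,0.254,0.002],[0,0,0],0.1],
    [[0.007,0.254,0.002],[0,0,0],0.1]
  ]
}}

```text
t: 6.92
tool_pos: [0.6423, 0.1529, 0.0568]
eef_rot: [[0.001, -0.0, -1.0], [1.0, 0.0, 0.001], [0.0, -1.0, 0.0]]
wrist_force: [0.1, 0.4, -0.8]
gripper_width: 0.269
```

```bash
python3 go.py .642 .153 .0545
```

```text
t 6.925 p [0.6423 0.1529 0.0568] w 0.2688283597094396 F [ 0.1  0.4 -0.8]
shift [0.0006 0.0157 0.002 ]
turn [-0.     -0.0009  0.    ]
```

{"method": "arm_command", "body": {
  "plan": [
    [[0,0.01,0],[0,0,0],0.1],
    [[0,0.01,0],[0,0,0],0.3],
    [[0,0.01,0],[0,0,0],0.4],
    [[0,0.01,0],[0,0,0],0.5],
    [[0,0.01,0],[0,0,0],0.5],
    [[0,-0.15,0],[0,0,0],0.5],
    [[0,-0.4,0],[0,0,0],0.5],
    [[0,-0.7,0],[0,0,0],0.5],
    [[0,-0.7,0],[0,0,0],0.5]
  ]
}}

```text
t: 8.05
tool_pos: [0.6437, 0.1531, 0.1659]
eef_rot: [[0.001, 0.008, -1.0], [1.0, 0.0, 0.001], [0.0, -1.0, -0.008]]
wrist_force: [-0.1, 0.5, -1.4]
gripper_width: 0.502
```

```bash
python3 go.py .4497 -.013 .16
```

```text
t 8.05 p [0.6437 0.1531 0.1659] w 0.5018394268580977 F [-0.1  0.5 -1.4]
shift [-1.1087  0.0293  1.2923]
turn [ 0.0051 -0.0008  0.0003]
```

{"method": "arm_command", "body": {
  "plan": [
    [[-0.2,0,0.25],[0.005,0,0],0.5],
    [[-0.4,0,0.5],[0.005,0,0],0.5],
    [[-0.6,0,0.75],[0.005,0,0],0.5],
    [[-0.8,0,1],[0.005,0,0],0.5],
    [[-1,0,1],[0.005,0,0],0.5],
    [[-1,0,1],[0.005,0,0],0.5]
  ]
}}

```text
t: 8.8
tool_pos: [0.4918, 0.0018, 0.1615]
eef_rot: [[0.004, -0.008, -1.0], [1.0, 0.0, 0.004], [0.0, -1.0, 0.008]]
wrist_force: [0.3, 0.7, 0.1]
gripper_width: 0.504
```

```bash
python3 go.py .4497 -.013 .12;python3 - <<'E'
from bench import snapshot
import cv2,numpy as np
from h import *; from meas import meas
D={}
for n in("top","side"):
    d=snapshot(n); np.savez(f"{n}3.npz",**d); D[n]=d
    y,x=(130,140) if n=="top" else (120,200)
    cv2.imwrite(f"pics/{n}3.png",cv2.resize(d["pixels"][y:y+140,x:x+150],None,fx=4,fy=4))
meas(D,dict(GLplaced=(.642,.153,.078,.052,0)))
E
```

```text
t 8.8 p [0.4918 0.0018 0.1615] w 0.5036579012400728 F [0.3 0.7 0.1]
shift [-0.0997  0.2789  0.2778]
turn [-0.0053 -0.0026  0.    ]
GLplaced
   top disc n 43 ctr [0.6421 0.1526 0.0769] ext [0.0186 0.0207 0.005 ] zmed 0.0767 bbox mid [0.6408 0.1519]
     shoulder n 106 mid [0.6416 0.1528] ext [0.043 0.042]
   side disc n 19 ctr [0.6405 0.1497 0.0766] ext [0.0169 0.0149 0.0027] zmed 0.0767 bbox mid [0.6398 0.1506]
     shoulder n 51 mid [0.6407 0.1465] ext [0.042 0.041]
```

View pics/side3.png

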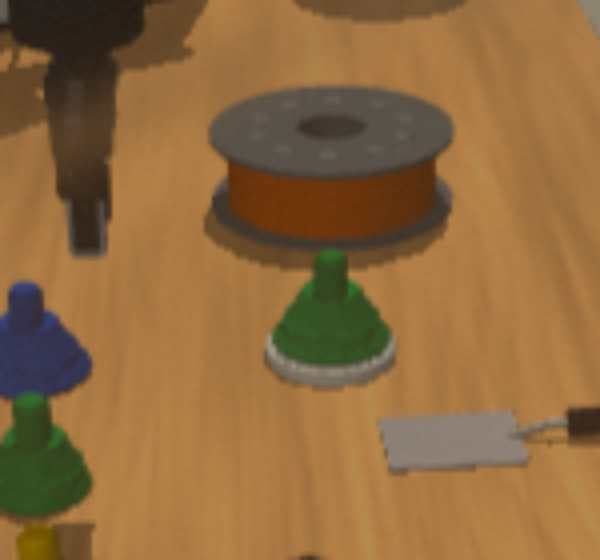

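{"method": "arm_command", "body": {
  "plan": [
    [[-0.05,0.15,0.14],[-0.005,-0.002,0],0.5],
    [[-0.1,0.278,0.277],[-0.005,-0.002,0],0.5],
    [[-0.1,0.278,0.277],[-0.005,-0.002,0],0.5],
    [[-0.1,0.278,0.277],[-0.005,-0.002,0],0.5]
  ]
}}

```text
t: 9.4
tool_pos: [0.4514, -0.0115, 0.1211]
eef_rot: [[-0.002, 0.001, -1.0], [1.0, -0.0, -0.002], [-0.0, -1.0, -0.001]]
wrist_force: [0.5, -0.7, 0.6]
gripper_width: 0.499
```

```bash
python3 go.py .4497 -.013 .042
```

```text
t 9.4 p [ 0.4514 -0.0115  0.1211] w 0.4990711916038901 F [ 0.5 -0.7  0.6]
shift [-0.0101  0.5271  0.0118]
turn [ 0.001   0.0015 -0.0001]
```

{"method": "arm_command", "body": {
  "plan": [
    [[-0.01,0.13,0.012],[0,0,0],0.5],
    [[-0.01,0.26,0.012],[0,0,0],0.5],
    [[-0.01,0.4,0.012],[0,0,0],0.5],
    [[-0.01,0.5,0.012],[0,0,0],0.5],
    [[-0.01,0.527,0.012],[0,0,0],0.5],
    [[-0.01,0.527,0.012],[0,0,0],0.5]
  ]
}}

```text
t: 10.15
tool_pos: [0.4491, -0.0132, 0.0418]
eef_rot: [[-0.002, 0.001, -1.0], [1.0, -0.0, -0.002], [-0.0, -1.0, -0.001]]
wrist_force: [-0.1, -0.9, -0.1]
gripper_width: 0.497
```

```bash
python3 go.py .4497 -.013 .0415
```

```text
t 10.15 p [ 0.4491 -0.0132  0.0418] w 0.4970054891843545 F [-0.1 -0.9 -0.1]
shift [ 0.0015  0.0022 -0.0038]
turn [ 0.0006  0.0014 -0.0002]
```

{"method": "arm_command", "body": {
  "plan": [
    [[0,0,-0.004],[0,0.001,0],0.4],
    [[0,0,-0.004],[0,0.001,0],0.3],
    [[0,0,-0.004],[0,0.001,0],0.2],
    [[0,0,-0.004],[0,0.001,0],0.1],
    [[0,0,-0.004],[0,0.001,0],0.1],
    [[0,0,-0.004],[0,0.001,0],0.1]
  ]
}}

```text
t: 10.9
tool_pos: [0.4493, -0.0134, 0.042]
eef_rot: [[-0.0, 0.001, -1.0], [1.0, -0.0, -0.0], [-0.0, -1.0, -0.001]]
wrist_force: [-0.4, 0.7, 6.0]
gripper_width: 0.266
```

```bash
python3 go.py .542 .07 .17
```

```text
t 10.9 p [ 0.4493 -0.0134  0.042 ] w 0.2655206366410798 F [-0.4  0.7  6. ]
shift [ 0.5554 -0.853  -0.619 ]
turn [ 0.0008  0.0001 -0.0001]
```

{"method": "arm_command", "body": {
  "plan": [
    [[0,-0.05,0],[0,0,0],0.1],
    [[0,-0.2,0],[0,0,0],0.1],
    [[0,-0.45,0],[0,0,0],0.1],
    [[0,-0.7,0],[0,0,0],0.1],
    [[0.15,-0.853,-0.16],[0,0,0],0.1],
    [[0.35,-0.853,-0.4],[0,0,0],0.1],
    [[0.55,-0.853,-0.62],[0,0,0],0.1],
    [[0.7,-0.853,-0.8],[0,0,0],0.1],
    [[0.7,-0.853,-0.8],[0,0,0],0.1]
  ]
}}

```text
t: 12.02
tool_pos: [0.5698, 0.0929, 0.169]
eef_rot: [[-0.002, -0.0, -1.0], [1.0, 0.0, -0.002], [0.0, -1.0, 0.0]]
wrist_force: [-0.1, -0.7, -0.8]
gripper_width: 0.269
```

```bash
python3 go.py .642 .1528 .16
```

```text
t 12.025 p [0.5698 0.0929 0.169 ] w 0.26851172188420014 F [-0.1 -0.7 -0.8]
shift [ 0.398   0.0601 -0.4825]
turn [-0.0002  0.0015  0.0001]
```

{"method": "arm_command", "body": {
  "plan": [
    [[0.15,0,-0.18],[0,0,0],0.1],
    [[0.3,0,-0.36],[0,0.001,0],0.1],
    [[0.398,0.03,-0.482],[0,0.001,0],0.1],
    [[0.398,0.06,-0.482],[0,0.001,0],0.1],
    [[0.398,0.06,-0.482],[0,0.001,0],0.1],
    [[0.398,0.06,-0.482],[0,0.001,0],0.1]
  ]
}}

```text
t: 12.78
tool_pos: [0.6407, 0.1506, 0.1609]
eef_rot: [[0.002, -0.0, -1.0], [1.0, -0.0, 0.002], [-0.0, -1.0, 0.0]]
wrist_force: [0.9, 0.7, 0.3]
gripper_width: 0.267
```

```bash
python3 go.py .642 .1528 .095
```

```text
t 12.775 p [0.6407 0.1506 0.1609] w 0.2665340831389167 F [0.9 0.7 0.3]
shift [ 0.0145  0.4392 -0.0083]
turn [-0.     -0.0014 -0.0001]
```

{"method": "arm_command", "body": {
  "plan": [
    [[0.014,0.06,-0.008],[0,-0.001,0],0.1],
    [[0.014,0.14,-0.008],[0,-0.001,0],0.1],
    [[0.014,0.2,-0.008],[0,-0.001,0],0.1],
    [[0.014,0.2,-0.008],[0,-0.001,0],0.1]
  ]
}}

```text
t: 13.28
tool_pos: [0.642, 0.1534, 0.1292]
eef_rot: [[-0.0, -0.002, -1.0], [1.0, -0.0, -0.0], [-0.0, -1.0, 0.002]]
wrist_force: [-0.1, -0.6, -0.1]
gripper_width: 0.271
```

```bash
python3 go.py .642 .1528 .095
```

```text
t 13.275 p [0.642  0.1534 0.1292] w 0.2711306944918772 F [-0.1 -0.6 -0.1]
shift [-4.300e-03  2.279e-01 -2.000e-04]
turn [-0.0014  0.0001 -0.0001]
```

{"method": "arm_command", "body": {
  "plan": [
    [[-0.004,0.04,0],[-0.001,0,0],0.1],
    [[-0.004,0.09,0],[-0.001,0,0],0.1],
    [[-0.004,0.14,0],[-0.001,0,0],0.1],
    [[-0.004,0.18,0],[-0.001,0,0],0.1],
    [[-0.004,0.215,0],[-0.001,0,0],0.1],
    [[-0.004,0.228,0],[-0.001,0,0],0.1],
    [[-0.004,0.228,0],[-0.001,0,0],0.1]
  ]
}}

```text
t: 14.15
tool_pos: [0.6425, 0.1529, 0.0962]
eef_rot: [[-0.0, 0.002, -1.0], [1.0, -0.0, -0.0], [-0.0, -1.0, -0.002]]
wrist_force: [-0.1, -0.4, -1.3]
gripper_width: 0.262
```

```bash
python3 go.py .642 .1528 .094
```

```text
t 14.15 p [0.6425 0.1529 0.0962] w 0.26202137093695493 F [-0.1 -0.4 -1.3]
shift [-0.0007  0.0146  0.0034]
turn [ 0.001   0.0001 -0.    ]
```

{"method": "arm_command", "body": {
  "plan": [
    [[0,0.012,0],[0,0,0],0.1],
    [[0,0.012,0],[0,0,0],0.3],
    [[0,0.012,0],[0,0,0],0.4],
    [[0,0.012,0],[0,0,0],0.5],
    [[0,0.012,0],[0,0,0],0.5],
    [[0,-0.15,0],[0,0,0],0.5],
    [[0,-0.4,0],[0,0,0],0.5],
    [[0,-0.6,0],[0,0,0],0.5],
    [[0,-0.6,0],[0,0,0],0.5]
  ]
}}

```text
t: 15.28
tool_pos: [0.6432, 0.153, 0.1887]
eef_rot: [[-0.0, 0.007, -1.0], [1.0, 0.0, -0.0], [0.0, -1.0, -0.007]]
wrist_force: [0.2, 0.1, -1.1]
gripper_width: 0.5
```

```bash
python3 go.py .4657 -.1582 .18
```

```text
t 15.275 p [0.6432 0.153  0.1887] w 0.5002057408153624 F [ 0.2  0.1 -1.1]
shift [-2.0743  0.0494  1.184 ]
turn [0.0044 0.0002 0.0002]
```

{"method": "arm_command", "body": {
  "plan": [
    [[-0.25,0,0.12],[0.004,0,0],0.5],
    [[-0.5,0,0.3],[0.004,0,0],0.5],
    [[-0.75,0,0.5],[0.004,0,0],0.5],
    [[-1,0,0.6],[0.004,0,0],0.5],
    [[-1,0,0.6],[0.004,0,0],0.5]
  ]
}}

```text
t: 15.9
tool_pos: [0.5512, 0.001, 0.1851]
eef_rot: [[0.003, -0.006, -1.0], [1.0, 0.0, 0.003], [0.0, -1.0, 0.006]]
wrist_force: [0.3, 0.2, -0.3]
gripper_width: 0.498
```

```bash
python3 go.py .4657 -.1582 .12;python3 - <<'E'
from bench import snapshot
import cv2,numpy as np
from h import *; from meas import meas
D={}
for n in("top","side"):
    d=snapshot(n); np.savez(f"{n}4.npz",**d); D[n]=d
    y,x=(130,140) if n=="top" else (120,200)
    cv2.imwrite(f"pics/{n}4.png",cv2.resize(d["pixels"][y:y+140,x:x+150],None,fx=4,fy=4))
meas(D,dict(GMplaced=(.642,.153,.116,.09,0)))
E
```

```text
t 15.9 p [0.5512 0.001  0.1851] w 0.4984611954770899 F [ 0.3  0.2 -0.3]
shift [-1.0634  0.4375  0.5642]
turn [-0.0043 -0.002   0.0001]
GMplaced
   top disc n 43 ctr [0.6428 0.1526 0.1153] ext [0.0188 0.0176 0.0059] zmed 0.1149 bbox mid [0.6439 0.1524]
     shoulder n 82 mid [0.6429 0.1525] ext [0.041 0.036]
   side disc n 19 ctr [0.6405 0.1487 0.1147] ext [0.0165 0.0235 0.0038] zmed 0.1144 bbox mid [0.64   0.1497]
     shoulder n 49 mid [0.6413 0.148 ] ext [0.036 0.035]
```

View pics/side4.png

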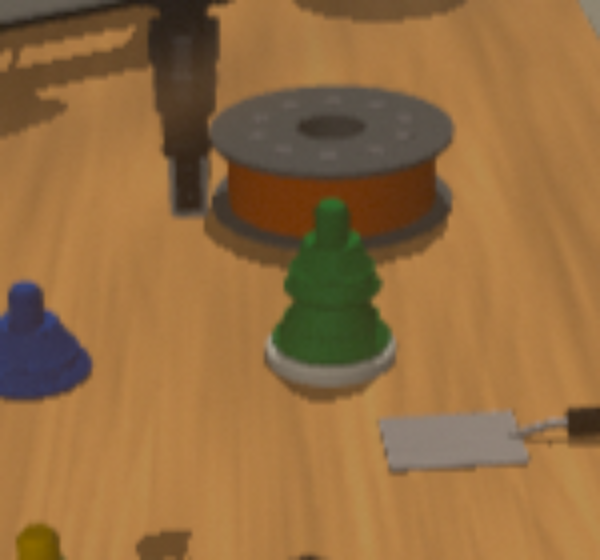

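{"method": "arm_command", "body": {
  "plan": [
    [[-0.25,0,0.14],[-0.004,-0.002,0],0.5],
    [[-0.5,0.1,0.28],[-0.004,-0.002,0],0.5],
    [[-0.75,0.2,0.42],[-0.004,-0.002,0],0.5],
    [[-1,0.35,0.564],[-0.004,-0.002,0],0.5],
    [[-1,0.437,0.564],[-0.004,-0.002,0],0.5],
    [[-1,0.437,0.564],[-0.004,-0.002,0],0.5]
  ]
}}

```text
t: 16.75
tool_pos: [0.4677, -0.1461, 0.12]
eef_rot: [[-0.004, -0.0, -1.0], [1.0, 0.001, -0.004], [0.001, -1.0, 0.0]]
wrist_force: [-0.0, 0.8, 0.2]
gripper_width: 0.499
```

```bash
python3 go.py .4657 -.1582 .0405
```

```text
t 16.75 p [ 0.4677 -0.1461  0.12  ] w 0.49894610697545816 F [-0.   0.8  0.2]
shift [-0.0812  0.5297  0.0135]
turn [-0.0001  0.0026  0.0009]
```

{"method": "arm_command", "body": {
  "plan": [
    [[-0.081,0.05,0.013],[0,0.002,0],0.5],
    [[-0.081,0.15,0.013],[0,0.002,0],0.5],
    [[-0.081,0.3,0.013],[0,0.002,0],0.5],
    [[-0.081,0.42,0.013],[0,0.002,0],0.5],
    [[-0.081,0.5,0.013],[0,0.002,0],0.5],
    [[-0.081,0.53,0.013],[0,0.002,0],0.5],
    [[-0.081,0.53,0.013],[0,0.002,0],0.5]
  ]
}}

```text
t: 17.62
tool_pos: [0.4659, -0.1593, 0.0415]
eef_rot: [[-0.0, 0.002, -1.0], [1.0, -0.0, -0.0], [-0.0, -1.0, -0.002]]
wrist_force: [0.2, 0.3, -0.0]
gripper_width: 0.506
```

```bash
python3 go.py .4657 -.1582 .04
```

```text
t 17.625 p [ 0.4659 -0.1593  0.0415] w 0.5055508162072747 F [ 0.2  0.3 -0. ]
shift [0.0076 0.0103 0.0017]
turn [ 0.0012  0.0003 -0.0001]
```

{"method": "arm_command", "body": {
  "plan": [
    [[0.007,0.008,0],[0,0,0],0.5],
    [[0.007,0.008,0],[0,0,0],0.4],
    [[0.007,0.008,0],[0,0,0],0.3],
    [[0.007,0.008,0],[0,0,0],0.2],
    [[0.007,0.008,0],[0,0,0],0.1],
    [[0.007,0.008,0],[0,0,0],0.1],
    [[0.007,0.008,0],[0,0,0],0.1]
  ]
}}

```text
t: 18.5
tool_pos: [0.4658, -0.1583, 0.0405]
eef_rot: [[-0.0, 0.002, -1.0], [1.0, -0.0, -0.0], [-0.0, -1.0, -0.002]]
wrist_force: [-0.9, 0.1, 5.1]
gripper_width: 0.266
```

```bash
python3 go.py .4657 -.1582 .185
```

```text
t 18.5 p [ 0.4658 -0.1583  0.0405] w 0.2663837233416404 F [-0.9  0.1  5.1]
shift [ 6.000e-04 -9.632e-01 -1.100e-03]
turn [ 0.0013  0.0002 -0.0002]
```

{"method": "arm_command", "body": {
  "plan": [
    [[0,-0.05,0],[0,0,0],0.1],
    [[0,-0.2,0],[0,0,0],0.1],
    [[0,-0.45,0],[0,0,0],0.1],
    [[0,-0.7,0],[0,0,0],0.1],
    [[0.15,-0.9,-0.1],[0,0,0],0.1],
    [[0.35,-0.963,-0.2],[0,0,0],0.1],
    [[0.6,-0.963,-0.3],[0,0,0],0.1],
    [[0.85,-0.963,-0.45],[0,0,0],0.1],
    [[1,-0.963,-0.55],[0,0,0],0.1],
    [[1,-0.963,-0.55],[0,0,0],0.1]
  ]
}}

```text
t: 19.75
tool_pos: [0.5483, -0.0069, 0.1847]
eef_rot: [[-0.003, 0.001, -1.0], [1.0, 0.0, -0.003], [0.0, -1.0, -0.001]]
wrist_force: [-0.5, -0.1, -0.3]
gripper_width: 0.261
```

```bash
python3 go.py .6425 .1528 .185
```

```text
t 19.75 p [ 0.5483 -0.0069  0.1847] w 0.26114459051967065 F [-0.5 -0.1 -0.3]
shift [ 1.063  -0.0013 -0.6311]
turn [0.0008 0.0018 0.0001]
```

{"method": "arm_command", "body": {
  "plan": [
    [[0.2,0,-0.12],[0,0.001,0],0.1],
    [[0.45,0,-0.27],[0,0.001,0],0.1],
    [[0.7,0,-0.42],[0,0.001,0],0.1],
    [[0.9,0,-0.55],[0,0.001,0],0.1],
    [[1,0,-0.63],[0,0.001,0],0.1],
    [[1,0,-0.63],[0,0.001,0],0.1],
    [[1,0,-0.63],[0,0.001,0],0.1]
  ]
}}

```text
t: 20.62
tool_pos: [0.642, 0.1406, 0.1849]
eef_rot: [[0.002, 0.001, -1.0], [1.0, -0.0, 0.002], [-0.0, -1.0, -0.001]]
wrist_force: [-0.7, -1.0, -0.4]
gripper_width: 0.266
```

```bash
python3 go.py .6425 .1528 .165
```

```text
t 20.625 p [0.642  0.1406 0.1849] w 0.26610809978980127 F [-0.7 -1.  -0.4]
shift [ 0.0815  0.1328 -0.0031]
turn [ 0.0006 -0.0015 -0.0002]
```

{"method": "arm_command", "body": {
  "plan": [
    [[0.04,0,-0.003],[0,-0.001,0],0.1],
    [[0.081,0.05,-0.003],[0,-0.001,0],0.1],
    [[0.081,0.13,-0.003],[0,-0.001,0],0.1],
    [[0.081,0.13,-0.003],[0,-0.001,0],0.1],
    [[0.081,0.13,-0.003],[0,-0.001,0],0.1]
  ]
}}

```text
t: 21.25
tool_pos: [0.643, 0.1538, 0.1654]
eef_rot: [[-0.0, 0.001, -1.0], [1.0, -0.0, -0.0], [-0.0, -1.0, -0.001]]
wrist_force: [-0.1, 0.9, -0.7]
gripper_width: 0.269
```

```bash
python3 go.py .6425 .1528 .132
```

```text
t 21.25 p [0.643  0.1538 0.1654] w 0.2685820051222056 F [-0.1  0.9 -0.7]
shift [-0.0069  0.2225  0.0035]
turn [ 0.0009  0.0001 -0.    ]
```

{"method": "arm_command", "body": {
  "plan": [
    [[-0.007,0.03,0.003],[0,0,0],0.1],
    [[-0.007,0.08,0.003],[0,0,0],0.1],
    [[-0.007,0.13,0.003],[0,0,0],0.1],
    [[-0.007,0.18,0.003],[0,0,0],0.1],
    [[-0.007,0.21,0.003],[0,0,0],0.1],
    [[-0.007,0.222,0.003],[0,0,0],0.1],
    [[-0.007,0.222,0.003],[0,0,0],0.1]
  ]
}}

```text
t: 22.12
tool_pos: [0.6426, 0.1529, 0.1321]
eef_rot: [[-0.0, 0.002, -1.0], [1.0, 0.0, -0.0], [0.0, -1.0, -0.002]]
wrist_force: [-1.3, -0.1, -1.3]
gripper_width: 0.264
```

```bash
python3 go.py .6425 .1528 .131
```

```text
t 22.125 p [0.6426 0.1529 0.1321] w 0.26410503616422143 F [-1.3 -0.1 -1.3]
shift [-0.0006  0.0076  0.0006]
turn [0.0011 0.0001 0.    ]
```

{"method": "arm_command", "body": {
  "plan": [
    [[0,0.007,0],[0,0,0],0.1],
    [[0,0.007,0],[0,0,0],0.3],
    [[0,0.007,0],[0,0,0],0.4],
    [[0,0.007,0],[0,0,0],0.5],
    [[0,0.007,0],[0,0,0],0.5],
    [[0,-0.15,0],[0,0,0],0.5],
    [[0,-0.4,0],[0,0,0],0.5],
    [[0,-0.5,0],[0,0,0],0.5],
    [[0,-0.5,0],[0,0,0],0.5]
  ]
}}

```text
t: 23.25
tool_pos: [0.6426, 0.1529, 0.2074]
eef_rot: [[-0.0, 0.003, -1.0], [1.0, 0.0, -0.0], [0.0, -1.0, -0.003]]
wrist_force: [0.4, 0.7, -0.3]
gripper_width: 0.5
```

```bash
python3 go.py .4325 .1428 .2
```

```text
t 23.25 p [0.6426 0.1529 0.2074] w 0.5004479582363434 F [ 0.4  0.7 -0.3]
shift [-0.0671  0.0457  1.4007]
turn [0.0019 0.0001 0.0001]
```

{"method": "arm_command", "body": {
  "plan": [
    [[0,0,0.25],[0,0,0],0.5],
    [[0,0,0.5],[0,0,0],0.5],
    [[-0.05,0,0.75],[0,0,0],0.5],
    [[-0.067,0.1,1],[0,0,0],0.5],
    [[-0.067,0.2,1],[0,0,0],0.5],
    [[-0.067,0.2,1],[0,0,0],0.5]
  ]
}}

```text
t: 24.0
tool_pos: [0.4914, 0.1427, 0.1751]
eef_rot: [[-0.0, -0.003, -1.0], [1.0, -0.0, -0.0], [-0.0, -1.0, 0.003]]
wrist_force: [-0.2, -0.4, 0.4]
gripper_width: 0.501
```

```bash
python3 go.py .4325 .1428 .12;python3 - <<'E'
from bench import snapshot
import cv2,numpy as np
from h import *; from meas import meas
D={}
for n in("top","side"):
    d=snapshot(n); np.savez(f"{n}5.npz",**d); D[n]=d
    y,x=(130,140) if n=="top" else (100,170)
    cv2.imwrite(f"pics/{n}5.png",cv2.resize(d["pixels"][y:y+140,x:x+180],None,fx=4,fy=4))
meas(D,dict(GTplaced=(.642,.153,.152,.126,0)))
E
```

```text
t 24.0 p [0.4914 0.1427 0.1751] w 0.5005845591715132 F [-0.2 -0.4  0.4]
shift [0.0006 0.3684 0.3916]
turn [-0.0017  0.0001 -0.0001]
GTplaced
   top disc n 48 ctr [0.6425 0.1525 0.1513] ext [0.0199 0.0194 0.0058] zmed 0.1513 bbox mid [0.6436 0.1532]
     shoulder n 58 mid [0.6419 0.1523] ext [0.033 0.035]
   side disc n 17 ctr [0.6403 0.149  0.1508] ext [0.0166 0.0178 0.0029] zmed 0.1509 bbox mid [0.6402 0.1495]
     shoulder n 36 mid [0.6415 0.1454] ext [0.03  0.028]
```

View pics/side5.png

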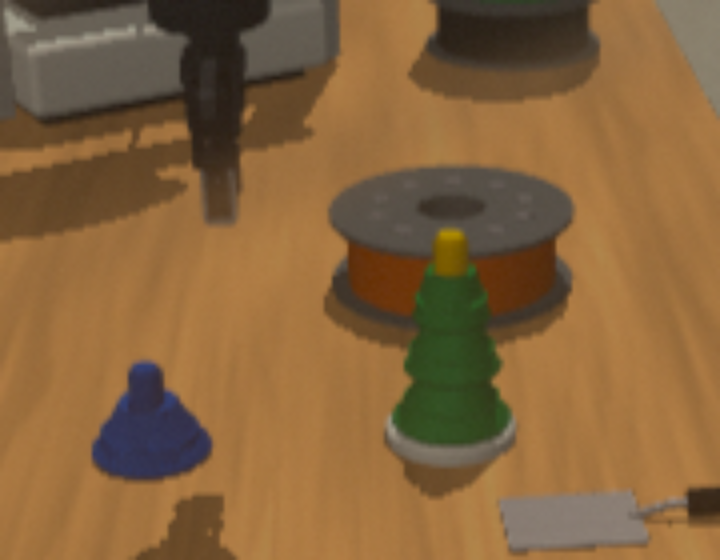

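Green tree is complete (tip top at z ≈ 0.151, expected 0.152). Next, the blue large section.

{"method": "arm_command", "body": {
  "plan": [
    [[0,0.12,0.15],[-0.001,0,0],0.5],
    [[0,0.25,0.3],[-0.001,0,0],0.5],
    [[0,0.368,0.391],[-0.001,0,0],0.5],
    [[0,0.368,0.391],[-0.001,0,0],0.5],
    [[0,0.368,0.391],[-0.001,0,0],0.5]
  ]
}}

```text
t: 24.72
tool_pos: [0.4352, 0.1428, 0.1223]
eef_rot: [[-0.0, 0.005, -1.0], [1.0, 0.0, -0.0], [0.0, -1.0, -0.005]]
wrist_force: [0.1, 0.1, -0.2]
gripper_width: 0.504
```

```bash
python3 go.py .4325 .1428 .0445
```

```text
t 24.725 p [0.4352 0.1428 0.1223] w 0.5039761626064737 F [ 0.1  0.1 -0.2]
shift [-1.000e-04  5.189e-01  2.040e-02]
turn [0.0032 0.0001 0.0001]
```

{"method": "arm_command", "body": {
  "plan": [
    [[0,0.1,0.018],[0.002,0,0],0.5],
    [[0,0.22,0.018],[0.002,0,0],0.5],
    [[0,0.35,0.018],[0.002,0,0],0.5],
    [[0,0.45,0.018],[0.002,0,0],0.5],
    [[0,0.515,0.018],[0.002,0,0],0.5],
    [[0,0.515,0.018],[0.002,0,0],0.5],
    [[0,0.515,0.018],[0.002,0,0],0.5]
  ]
}}

```text
t: 25.6
tool_pos: [0.432, 0.1428, 0.0449]
eef_rot: [[-0.0, 0.001, -1.0], [1.0, 0.0, -0.0], [0.0, -1.0, -0.001]]
wrist_force: [0.5, -1.1, -0.1]
gripper_width: 0.496
```

```bash
python3 go.py .4325 .1428 .044
```

```text
t 25.6 p [0.432  0.1428 0.0449] w 0.4959407312621258 F [ 0.5 -1.1 -0.1]
shift [-0.0001  0.006  -0.0034]
turn [0.0008 0.0001 0.0001]
```

{"method": "arm_command", "body": {
  "plan": [
    [[0,0.006,-0.003],[0,0,0],0.4],
    [[0,0.006,-0.003],[0,0,0],0.3],
    [[0,0.006,-0.003],[0,0,0],0.2],
    [[0,0.006,-0.003],[0,0,0],0.1],
    [[0,0.006,-0.003],[0,0,0],0.1],
    [[0,0.006,-0.003],[0,0,0],0.1]
  ]
}}

```text
t: 26.35
tool_pos: [0.432, 0.1428, 0.0438]
eef_rot: [[-0.0, 0.001, -1.0], [1.0, 0.0, -0.0], [0.0, -1.0, -0.001]]
wrist_force: [-0.4, -0.5, 5.8]
gripper_width: 0.271
```

```bash
python3 go.py .613 -.1626 .15
```

```text
t 26.35 p [0.432  0.1428 0.0438] w 0.2706086847152278 F [-0.4 -0.5  5.8]
shift [-2.0363 -0.7077 -1.2065]
turn [0.0004 0.0001 0.    ]
```

{"method": "arm_command", "body": {
  "plan": [
    [[0,-0.05,0],[0,0,0],0.1],
    [[0,-0.2,0],[0,0,0],0.1],
    [[0,-0.4,0],[0,0,0],0.1],
    [[0,-0.6,0],[0,0,0],0.1],
    [[-0.15,-0.7,-0.08],[0,0,0],0.1],
    [[-0.35,-0.7,-0.2],[0,0,0],0.1],
    [[-0.6,-0.7,-0.35],[0,0,0],0.1],
    [[-0.85,-0.7,-0.5],[0,0,0],0.1],
    [[-1,-0.7,-0.6],[0,0,0],0.1],
    [[-1,-0.7,-0.6],[0,0,0],0.1]
  ]
}}

```text
t: 27.6
tool_pos: [0.5224, -0.0085, 0.1483]
eef_rot: [[0.002, -0.0, -1.0], [1.0, -0.0, 0.002], [-0.0, -1.0, 0.0]]
wrist_force: [0.2, 0.5, -1.9]
gripper_width: 0.266
```

```bash
python3 go.py .613 -.1626 .14
```

```text
t 27.6 p [ 0.5224 -0.0085  0.1483] w 0.2658199078553803 F [ 0.2  0.5 -1.9]
shift [-1.0258  0.0555 -0.6058]
turn [-0.0001 -0.0014 -0.    ]
```

{"method": "arm_command", "body": {
  "plan": [
    [[-0.2,0,-0.12],[0,-0.001,0],0.1],
    [[-0.45,0,-0.27],[0,-0.001,0],0.1],
    [[-0.7,0.03,-0.42],[0,-0.001,0],0.1],
    [[-0.9,0.055,-0.55],[0,-0.001,0],0.1],
    [[-1,0.055,-0.605],[0,-0.001,0],0.1],
    [[-1,0.055,-0.605],[0,-0.001,0],0.1],
    [[-1,0.055,-0.605],[0,-0.001,0],0.1]
  ]
}}

```text
t: 28.48
tool_pos: [0.6122, -0.1557, 0.1405]
eef_rot: [[-0.003, -0.0, -1.0], [1.0, 0.0, -0.003], [0.0, -1.0, 0.0]]
wrist_force: [1.3, -0.2, -0.7]
gripper_width: 0.265
```

```bash
python3 go.py .613 -.1626 .094; python3 - <<'E'
from bench import snapshot
import cv2,numpy as np
d=snapshot("side"); np.savez("side6.npz",**d)
cv2.imwrite("pics/side6.png",cv2.resize(d["pixels"][160:300,190:370],None,fx=4,fy=4))
E
```

```text
t 28.475 p [ 0.6122 -0.1557  0.1405] w 0.26478727939704333 F [ 1.3 -0.2 -0.7]
shift [-0.0459  0.3099 -0.0055]
turn [-0.0002  0.0018  0.0003]
```

View pics/side6.png

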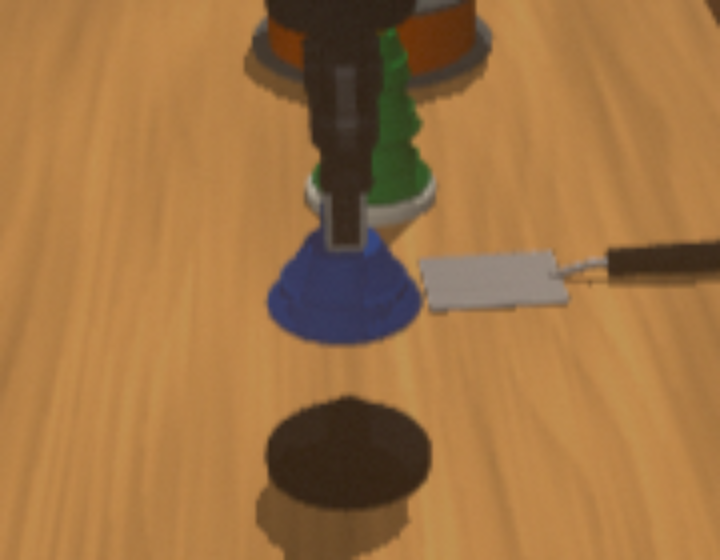

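```bash
python3 - <<'E'
from h import *
for n,c in(("side0.npz",(.613,-.1626)),("top0.npz",(.613,-.1626)),("side0.npz",(.642,.1528)),("top0.npz",(.642,.1528))):
    d=dict(np.load(n)); W=world(d); ok=(d["depth"]>0)&(np.hypot(W[...,0]-c[0],W[...,1]-c[1])<.03)
    P=W[ok&(W[...,2]>.022)]; T=W[ok&(W[...,2]>.034)]
    print(n,len(P),"xr",P[:,0].min().round(4),P[:,0].max().round(4),"mid-c",((P.max(0)+P.min(0))/2)[:2]-c,"tip-c",T.mean(0)[:2]-c,np.median(T[:,2]))
d=dict(np.load("side6.npz")); W=world(d); m=masks(d)["blue"]&(d["depth"]>0)&(abs(W[...,0]-.6122)<.06)&(abs(W[...,1]+.1557)<.08)
for lo in(.003,.01,.018,.026):
    P=W[m&(abs(W[...,2]-.0967-lo-.004)<.004)]; print(lo,len(P),"xmid-tcp",((P[:,0].max()+P[:,0].min())/2-.6122).round(4))
E
```

```text
side0.npz 95 xr 0.6006 0.6209 mid-c [-0.00226258 -0.00326624] tip-c [-0.00227863 -0.00462775] 0.036938014214475706
top0.npz 64 xr 0.6012 0.625 mid-c [8.38939959e-05 5.06217253e-04] tip-c [-0.00016074 -0.00043403] 0.037001969383804775
side0.npz 56 xr 0.628 0.6503 mid-c [-0.00282003 -0.00571426] tip-c [-0.00247928 -0.00413491] 0.03627649537677945
top0.npz 68 xr 0.6307 0.6525 mid-c [-3.55640308e-04 -4.54363051e-05] tip-c [0.00014754 0.0005037 ] 0.0373310284310286Traceback (most recent call last):
  File "<stdin>", line 8, in <module>
    return umr_maximum(a, axis, None, out, keepdims, initial, where)
ValueError: zero-size array to reduction operation maximum which has no identity
```

{"method": "arm_command", "body": {
  "plan": [
    [[-0.03,0.03,-0.005],[0,0.001,0],0.1],
    [[-0.046,0.12,-0.005],[0,0.001,0],0.1],
    [[-0.046,0.22,-0.005],[0,0.001,0],0.1],
    [[-0.046,0.3,-0.005],[0,0.001,0],0.1],
    [[-0.046,0.31,-0.005],[0,0.001,0],0.1],
    [[-0.046,0.31,-0.005],[0,0.001,0],0.1]
  ]
}}

```text
t: 29.28
tool_pos: [0.6136, -0.1641, 0.0938]
eef_rot: [[-0.0, 0.0, -1.0], [1.0, -0.0, -0.0], [-0.0, -1.0, -0.0]]
wrist_force: [-0.5, 0.1, -0.2]
gripper_width: 0.266
```

```bash
python3 go.py .613 -.1627 .0575
```

```text
t 29.275 p [ 0.6136 -0.1641  0.0938] w 0.2663223867072303 F [-0.5  0.1 -0.2]
shift [0.0093 0.2418 0.0041]
turn [ 0.0002  0.0002 -0.0001]
```

{"method": "arm_command", "body": {
  "plan": [
    [[0.009,0.03,0.004],[0,0,0],0.1],
    [[0.009,0.08,0.004],[0,0,0],0.1],
    [[0.009,0.13,0.004],[0,0,0],0.1],
    [[0.009,0.18,0.004],[0,0,0],0.1],
    [[0.009,0.22,0.004],[0,0,0],0.1],
    [[0.009,0.242,0.004],[0,0,0],0.1],
    [[0.009,0.242,0.004],[0,0,0],0.1]
  ]
}}

```text
t: 30.15
tool_pos: [0.6128, -0.1627, 0.0572]
eef_rot: [[-0.0, -0.0, -1.0], [1.0, 0.0, -0.0], [0.0, -1.0, 0.0]]
wrist_force: [-0.1, 0.4, -0.8]
gripper_width: 0.269
```

```bash
python3 go.py .613 -.1627 .0565
```

```text
t 30.15 p [ 0.6128 -0.1627  0.0572] w 0.2685337619441653 F [-0.1  0.4 -0.8]
shift [ 0.      0.0045 -0.0013]
turn [-0.0002  0.0001  0.0001]
```

{"method": "arm_command", "body": {
  "plan": [
    [[0,0.006,0],[0,0,0],0.1],
    [[0,0.006,0],[0,0,0],0.3],
    [[0,0.006,0],[0,0,0],0.4],
    [[0,0.006,0],[0,0,0],0.5],
    [[0,0.006,0],[0,0,0],0.5],
    [[0,-0.15,0],[0,0,0],0.5],
    [[0,-0.4,0],[0,0,0],0.5],
    [[0,-0.7,0],[0,0,0],0.5],
    [[0,-0.7,0],[0,0,0],0.5]
  ]
}}

```text
t: 31.28
tool_pos: [0.6142, -0.1632, 0.1662]
eef_rot: [[-0.0, 0.007, -1.0], [1.0, -0.003, -0.0], [-0.003, -1.0, -0.007]]
wrist_force: [-0.4, 0.1, 0.0]
gripper_width: 0.497
```

```bash
python3 go.py .4657 -.410 .165
```

```text
t 31.275 p [ 0.6142 -0.1632  0.1662] w 0.49722447219460797 F [-0.4  0.1  0. ]
shift [-1.6447  0.0063  0.9904]
turn [ 0.0044  0.0002 -0.0021]
```

{"method": "arm_command", "body": {
  "plan": [
    [[-0.2,0,0.15],[0.004,0,-0.002],0.5],
    [[-0.45,0,0.3],[0.004,0,-0.002],0.5],
    [[-0.7,0,0.45],[0.004,0,-0.002],0.5],
    [[-0.9,0,0.6],[0.004,0,-0.002],0.5],
    [[-0.9,0,0.6],[0.004,0,-0.002],0.5]
  ]
}}

```text
t: 31.9
tool_pos: [0.5214, -0.2993, 0.1613]
eef_rot: [[0.003, -0.007, -1.0], [1.0, 0.004, 0.003], [0.004, -1.0, 0.008]]
wrist_force: [0.5, -0.4, 0.0]
gripper_width: 0.498
```

```bash
python3 go.py .4655 -.410 .12;python3 - <<'E'
from bench import snapshot
import cv2,numpy as np
from h import *; from meas import meas
D={}
for n in("top","side"):
    d=snapshot(n); np.savez(f"{n}7.npz",**d); D[n]=d
    cv2.imwrite(f"pics/{n}7.png",d["pixels"])
meas(D,dict(BLplaced=(.613,-.163,.078,.052,0),BT=(.465,-.411,.062,.036,0)))
E
```

```text
t 31.9 p [ 0.5214 -0.2993  0.1613] w 0.4976559714880717 F [ 0.5 -0.4  0. ]
shift [-0.74    0.2754  0.3681]
turn [-0.005  -0.0021  0.0027]
BLplaced
   top disc n 45 ctr [ 0.6135 -0.1626  0.0774] ext [0.0185 0.0184 0.0062] zmed 0.077 bbox mid [ 0.6137 -0.1629]
     shoulder n 113 mid [ 0.6141 -0.1622] ext [0.043 0.042]
   side disc n 41 ctr [ 0.6117 -0.166   0.0768] ext [0.0193 0.0195 0.0042] zmed 0.0769 bbox mid [ 0.6115 -0.1654]
     shoulder n 111 mid [ 0.6112 -0.1673] ext [0.041 0.038]
BT
   top disc n 16 ctr [ 0.4696 -0.4108  0.0619] ext [0.0128 0.0145 0.0056] zmed 0.062 bbox mid [ 0.469  -0.4106]
     shoulder n 11 mid [ 0.4792 -0.412 ] ext [0.005 0.015]
   side disc n 78 ctr [ 0.4629 -0.4141  0.0611] ext [0.0196 0.0208 0.0049] zmed 0.061 bbox mid [ 0.4626 -0.4122]
     shoulder n 128 mid [ 0.463  -0.4175] ext [0.035 0.032]
```

View pics/side7.png

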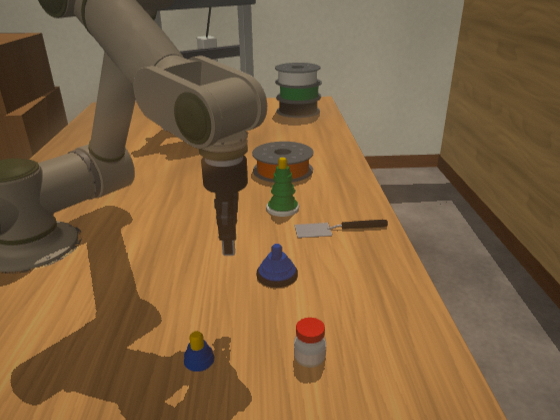

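Green tree at (283,185) is whole, and blue large is seated on the black stand at (277,263). Last is the blue top at (197,350).

{"method": "arm_command", "body": {
  "plan": [
    [[-0.2,0,0.1],[-0.005,-0.002,0.002],0.5],
    [[-0.45,0.1,0.22],[-0.005,-0.002,0.002],0.5],
    [[-0.7,0.2,0.36],[-0.005,-0.002,0.002],0.5],
    [[-0.74,0.275,0.367],[-0.005,-0.002,0.002],0.5],
    [[-0.74,0.275,0.367],[-0.005,-0.002,0.002],0.5],
    [[-0.74,0.275,0.367],[-0.005,-0.002,0.002],0.5]
  ]
}}

```text
t: 32.75
tool_pos: [0.4687, -0.4074, 0.1216]
eef_rot: [[-0.005, 0.002, -1.0], [1.0, -0.0, -0.005], [-0.0, -1.0, -0.002]]
wrist_force: [0.1, -0.7, 0.8]
gripper_width: 0.502
```

```bash
python3 go.py .4657 -.4105 .042
```

```text
t 32.75 p [ 0.4687 -0.4074  0.1216] w 0.5024377829800108 F [ 0.1 -0.7  0.8]
shift [-0.0205  0.5305  0.0211]
turn [ 0.0013  0.0034 -0.0001]
```

{"method": "arm_command", "body": {
  "plan": [
    [[-0.02,0.1,0.02],[0,0.002,0],0.5],
    [[-0.02,0.22,0.02],[0,0.002,0],0.5],
    [[-0.02,0.35,0.02],[0,0.002,0],0.5],
    [[-0.02,0.46,0.02],[0,0.002,0],0.5],
    [[-0.02,0.53,0.02],[0,0.002,0],0.5],
    [[-0.02,0.53,0.02],[0,0.002,0],0.5],
    [[-0.02,0.53,0.02],[0,0.002,0],0.5]
  ]
}}

```text
t: 33.62
tool_pos: [0.465, -0.4119, 0.0422]
eef_rot: [[-0.0, 0.002, -1.0], [1.0, -0.001, -0.0], [-0.001, -1.0, -0.002]]
wrist_force: [-0.7, 0.2, 0.5]
gripper_width: 0.502
```

```bash
python3 go.py .4657 -.4105 .0405
```

```text
t 33.625 p [ 0.465  -0.4119  0.0422] w 0.5023766824950797 F [-0.7  0.2  0.5]
shift [ 0.0094  0.0115 -0.0047]
turn [ 0.0015  0.0002 -0.0006]
```

{"method": "arm_command", "body": {
  "plan": [
    [[0.009,0.011,-0.004],[0,0,0],0.5],
    [[0.009,0.011,-0.004],[0,0,0],0.4],
    [[0.009,0.011,-0.004],[0,0,0],0.3],
    [[0.009,0.011,-0.004],[0,0,0],0.2],
    [[0.009,0.011,-0.004],[0,0,0],0.1],
    [[0.009,0.011,-0.004],[0,0,0],0.1],
    [[0.009,0.011,-0.004],[0,0,0],0.1]
  ]
}}

```text
t: 34.5
tool_pos: [0.4654, -0.4104, 0.0402]
eef_rot: [[-0.0, 0.002, -1.0], [1.0, -0.0, -0.0], [-0.0, -1.0, -0.002]]
wrist_force: [-0.6, -0.6, 3.8]
gripper_width: 0.263
```

```bash
python3 go.py .613 -.1627 .15
```

```text
t 34.5 p [ 0.4654 -0.4104  0.0402] w 0.26260305343293505 F [-0.6 -0.6  3.8]
shift [ 1.651  -0.7309 -0.9855]
turn [ 0.0012  0.0001 -0.0003]
```

{"method": "arm_command", "body": {
  "plan": [
    [[0,-0.05,0],[0,0,0],0.1],
    [[0,-0.2,0],[0,0,0],0.1],
    [[0,-0.45,0],[0,0,0],0.1],
    [[0,-0.65,0],[0,0,0],0.1],
    [[0.15,-0.73,-0.08],[0,0,0],0.1],
    [[0.35,-0.73,-0.2],[0,0,0],0.1],
    [[0.6,-0.73,-0.35],[0,0,0],0.1],
    [[0.85,-0.73,-0.5],[0,0,0],0.1],
    [[1,-0.73,-0.6],[0,0,0],0.1],
    [[1,-0.73,-0.6],[0,0,0],0.1]
  ]
}}

```text
t: 35.75
tool_pos: [0.5558, -0.2587, 0.1497]
eef_rot: [[-0.003, 0.001, -1.0], [1.0, 0.0, -0.003], [0.0, -1.0, -0.001]]
wrist_force: [-0.3, -0.9, -0.4]
gripper_width: 0.269
```

```bash
python3 go.py .6133 -.1627 .15
```

```text
t 35.75 p [ 0.5558 -0.2587  0.1497] w 0.26884750768697846 F [-0.3 -0.9 -0.4]
shift [ 0.6386 -0.0012 -0.3853]
turn [0.0009 0.0019 0.0002]
```

{"method": "arm_command", "body": {
  "plan": [
    [[0.2,0,-0.12],[0,0.001,0],0.1],
    [[0.4,0,-0.24],[0,0.001,0],0.1],
    [[0.58,0,-0.35],[0,0.001,0],0.1],
    [[0.638,0,-0.385],[0,0.001,0],0.1],
    [[0.638,0,-0.385],[0,0.001,0],0.1],
    [[0.638,0,-0.385],[0,0.001,0],0.1],
    [[0.638,0.1,-0.385],[0,0.001,0],0.1],
    [[0.638,0.1,-0.385],[0,0.001,0],0.1]
  ]
}}

```text
t: 36.75
tool_pos: [0.6119, -0.1648, 0.1329]
eef_rot: [[0.002, -0.002, -1.0], [1.0, 0.001, 0.002], [0.001, -1.0, 0.002]]
wrist_force: [-0.1, 0.6, -2.0]
gripper_width: 0.266
```

```bash
python3 go.py .6133 -.1627 .127
```

```text
t 36.75 p [ 0.6119 -0.1648  0.1329] w 0.26621623482872664 F [-0.1  0.6 -2. ]
shift [ 0.0137  0.0391 -0.0092]
turn [-0.0011 -0.0014  0.001 ]
```

{"method": "arm_command", "body": {
  "plan": [
    [[0.013,0,-0.009],[0,-0.001,0],0.1],
    [[0.013,0.03,-0.009],[0,-0.001,0],0.1],
    [[0.013,0.03,-0.009],[0,-0.001,0],0.1]
  ]
}}

```text
t: 37.12
tool_pos: [0.6141, -0.1625, 0.1298]
eef_rot: [[-0.0, 0.001, -1.0], [1.0, 0.0, -0.0], [0.0, -1.0, -0.001]]
wrist_force: [-0.2, -0.4, -0.4]
gripper_width: 0.266
```

```bash
python3 go.py .6133 -.1627 .094
```

```text
t 37.125 p [ 0.6141 -0.1625  0.1298] w 0.26602179117184427 F [-0.2 -0.4 -0.4]
shift [-0.0017  0.2389  0.0058]
turn [0.0006 0.0002 0.0002]
```

{"method": "arm_command", "body": {
  "plan": [
    [[-0.001,0.03,0.005],[0,0,0],0.1],
    [[-0.001,0.08,0.005],[0,0,0],0.1],
    [[-0.001,0.13,0.005],[0,0,0],0.1],
    [[-0.001,0.18,0.005],[0,0,0],0.1],
    [[-0.001,0.22,0.005],[0,0,0],0.1],
    [[-0.001,0.239,0.005],[0,0,0],0.1],
    [[-0.001,0.239,0.005],[0,0,0],0.1]
  ]
}}

```text
t: 38.0
tool_pos: [0.6135, -0.1627, 0.0942]
eef_rot: [[-0.0, 0.001, -1.0], [1.0, 0.0, -0.0], [0.0, -1.0, -0.001]]
wrist_force: [-0.4, -0.4, -0.5]
gripper_width: 0.263
```

```bash
python3 go.py .6133 -.1627 .093
```

```text
t 38.0 p [ 0.6135 -0.1627  0.0942] w 0.2627377356371847 F [-0.4 -0.4 -0.5]
shift [0.0003 0.0081 0.0015]
turn [0.0009 0.0001 0.0001]
```

{"method": "arm_command", "body": {
  "plan": [
    [[0,0.009,0],[0,0,0],0.1],
    [[0,0.009,0],[0,0,0],0.3],
    [[0,0.009,0],[0,0,0],0.4],
    [[0,0.009,0],[0,0,0],0.5],
    [[0,0.009,0],[0,0,0],0.5],
    [[0,-0.15,0],[0,0,0],0.5],
    [[0,-0.4,0],[0,0,0],0.5],
    [[0,-0.7,0],[0,0,0],0.5],
    [[0,-0.7,0.3],[0,0,0],0.5],
    [[0,-0.7,0.8],[0,0,0],0.5]
  ]
}}

```text
t: 39.25
tool_pos: [0.5052, -0.1628, 0.1993]
eef_rot: [[-0.001, 0.003, -1.0], [1.0, -0.001, -0.001], [-0.001, -1.0, -0.003]]
wrist_force: [0.7, -0.1, 0.9]
gripper_width: 0.499
```

{"method": "arm_command", "body": {
  "plan": [
    [[0,0,0.4],[0,0,0],0.5],
    [[0,0,0.6],[0,0,0],0.5],
    [[0,0,0.6],[0,0,0],0.5],
    [[0,0,0.6],[0,0,0],0.5]
  ]
}}

```text
t: 39.75
tool_pos: [0.4167, -0.1631, 0.1993]
eef_rot: [[-0.0, 0.002, -1.0], [1.0, -0.001, -0.0], [-0.001, -1.0, -0.002]]
wrist_force: [-0.1, -1.1, 0.5]
gripper_width: 0.497
```

```bash
python3 go.py;python3 - <<'E'
from bench import snapshot
import cv2,numpy as np
from h import *; from meas import meas
D={}
for n in("top","side"):
    d=snapshot(n); np.savez(f"{n}8.npz",**d); D[n]=d
    cv2.imwrite(f"pics/{n}8.png",d["pixels"])
    o=dict(np.load(n+"0.npz")); W0,W1=world(o),world(d)
meas(D,dict(BT=(.613,-.163,.114,.088,0),GT=(.642,.153,.152,.126,0)))
E
```

```text
t 39.75 p [ 0.4167 -0.1631  0.1993] w 0.49660615517092077 F [-0.1 -1.1  0.5]
turn [ 0.0016  0.0001 -0.0003]
BT
   top disc n 43 ctr [ 0.6129 -0.1619  0.1135] ext [0.0184 0.0198 0.0052] zmed 0.1137 bbox mid [ 0.6128 -0.1617]
     shoulder n 54 mid [ 0.6119 -0.1614] ext [0.034 0.033]
   side disc n 36 ctr [ 0.6108 -0.1662  0.113 ] ext [0.0172 0.0173 0.0049] zmed 0.1127 bbox mid [ 0.6109 -0.1656]
     shoulder n 70 mid [ 0.6117 -0.1686] ext [0.032 0.028]
GT
   top disc n 43 ctr [0.6418 0.1523 0.1513] ext [0.0171 0.0171 0.0057] zmed 0.1513 bbox mid [0.6421 0.1519]
     shoulder n 57 mid [0.6423 0.1523] ext [0.033 0.035]
   side disc n 18 ctr [0.6415 0.149  0.1506] ext [0.0163 0.0145 0.0029] zmed 0.1506 bbox mid [0.6406 0.1504]
     shoulder n 38 mid [0.64  0.147] ext [0.033 0.027]
```

View pics/side8.png

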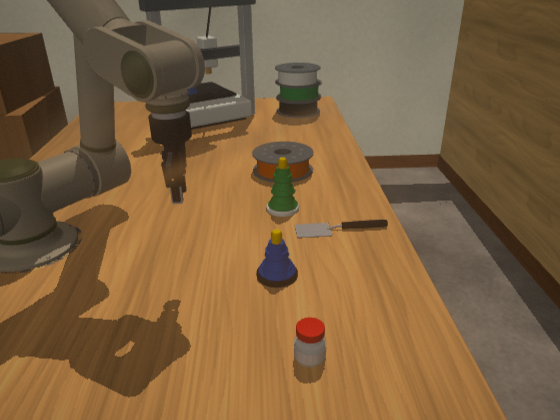

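View pics/top8.png

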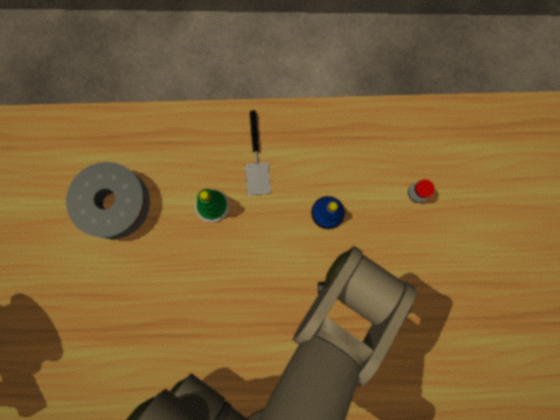

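Both trees stand complete at side (283,185) and (277,257). The spool, scraper and jar are at the same pixels as in the first pictures, and the arm is clear.

```bash
python3 -c "
from bench import job; print(job.job_done())"
```

```text
the job is handed in; nothing more can be done
None
```

Both trees are assembled on their stands and the job is handed in, at about 40 s of the 144 s allowed. The green tree (large, middle, yellow-tipped top) is on the white stand, and the blue tree (large, yellow-tipped top) is on the black stand.

- **Seating:** the last pictures put the green tree's top at z ≈ 0.151 m (0.152 expected) and the blue tree's at ≈ 0.1135 m (0.114 expected). That is about as close as the cameras can tell, so every section is fully home.
- **Forces:** the highest wrist force I saw was about 6 N, as the fingers closed on a peg. I only read it at the end of each move.
- **Bystanders:** the spool, scraper and jar show at the same pixels as at the start. I compared them by eye, without a numeric check.
- **Disagreement:** the side camera put points about 2 mm in x and 3–4 mm in y away from the top camera. I used the top camera's positions. All five sections went on with no force reading that showed catching.
- **Failed check:** a colour check of the held blue large section's position found no pixels. I lowered it on the stand measurement instead, and it seated.

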